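Fit the vase chuck on the decorating machine and hold it home

ROBOT

A 6-joint arm with a two-finger parallel gripper is mounted at the origin on the work surface. World frame = base frame: x ahead of the robot, y to its left, z up, the work surface at z = 0. Lengths are in m, angles in rad, forces in N, time in s.
With the tool pointing down it reaches from about 0.25 to 0.725 m from the base axis. Payload 4 kg.
Tool frame: the origin (TCP) lies midway between the tips of the shut fingers; the grasp point (between the pads) lies 19 mm behind it; z points along the fingers, y is the line along which they close (so a half turn about z gives the same grasp; the last joint's range is limited). The gripper opens to 85 mm and grips with 20 to 120 N. Pads are 22 mm wide; open, the fingers measure 114 mm over their backs; the gripper's body (76 mm by 85 mm) begins 54 mm behind the grasp point. The pads swing forward as they close: fully open they stand 13 mm farther back than shut.
Start: joints at [-1.317, 0.241, 0.005, 1.335, 0, 1.571], TCP at [0.126, -0.484, 0.231] pointing down, gripper open.
Joint ranges: [-2.72, 2.72], [-1.05, 1.87], [-1.09, 1.28], [-1.99, 2.15], [-1.42, 1.44], [-3.14, 3.14]. Speed limits (rad/s): [2.79, 2.79, 3.14, 3.14, 3.14, 3.14].

INTERFACE

Orientations are given as a unit quaternion [x, y, z, w].
In Python, from workcell import bot, camera, job_done gives the robot as it stands.
- The arm moves only by the tool carry_out, never from a script. Its argument "plan" is a list of rows, each an object of numbers: "dx", "dy", "dz": the shift along the tool's x, y, z in mm; "twist": the turn about the tool's z in degrees; "fingers": the closure, from -1 (fully open) to 1 (shut). In form: [{"dx": .., "dy": .., "dz": .., "twist": .., "fingers": ..}, ...]. A call has exactly 5 rows; each row is the pose to reach, as a shift and turn from the pose commanded when the call began, along the tool's axes at that moment; what a row does not reach only later rows make up. A row lasts 1/12 s, in which the tool goes at most 41.7 mm and 7.16 degrees, less where a joint would pass 70% of its speed; a pose out of reach is approached as far as the arm can. A call with a gripper value outside its range is refused whole. The fingers move at their own pace and stop on an object; the grip force is fixed at half the most. Time passes only in rows, so rows that repeat a pose let the fingers close, or fill a call up. It gives the time, the measured TCP pose, the force, the opening and the grip force at its end, in the units of the state.
- bot.get_obs(): the state, without advancing time (a new reading comes with each control period).
- camera(name): name is "scene" or "top"; returns a dict with "image" (480x640x3 uint8, red, green, blue), "intrinsics" (3x3 intrinsics, pixels), "eye" and "attitude" of the camera in the world. Camera axes: x right, y down, z forward; pixel columns grow to the right and rows downward; lengths in m; the calibration is good to about 2 mm. A picture is of the moment at which its call begins. There is no depth.
- job_done(): hands the job in; it is judged then, once.
The state is a dict: "clock": time; "joint_pos": joint angles; "joint_vel": joint speeds; "tau": joint torques, N m; "eef_pos": TCP position; "tool_rot": TCP orientation; "ft_force": force on the tool from outside, world axes, zero at the start; "ft_torque": the same for the moment, N m; "grip_width": finger opening in m; "grasp_force": force on a finger pad.
Only numpy, scipy, OpenCV 4.12 (cv2) and the standard library are available. Lean on these libraries where they do the work, as an engineer would, in place of code of your own. Each camera call takes 0.05 s, during which the arm holds its last target. There are 200 camera calls.

TASK

Fit the small vase chuck on the decorating machine: set it over the spindle nose, turn its knurled collar until the hidden keyways inside drop over the spindle's cross pin, then push it fully home against the ejector spring. Finish while still holding it pushed fully home, because I will tighten the set screw while you hold it. Leave the big chuck and the other things on the bench where they are.

Things in the scene. Friction and masses are not known exactly. Their poses are not given: they have to be found in the camera images.
- chuck: the small vase chuck, the thing to fit: a knurled aluminium collar, 52 mm in diameter, 44 mm high, with a smaller black rubber cone (44 mm at its base, tapering to 28 mm) above it, 66 mm tall in all, 0.2 to 0.3 kg; it stands upright on the bench. Origin: centre of its flat underside, z up along its axis
- chuck_grip (a point): point on the small chuck's axis, 24 mm above its underside, midway up the knurling, a good height to grip. Inside the collar a blind bore, 22 mm diameter, 42 mm deep, opens downward; around it are four hidden keyways 90 degrees apart, each 9 mm wide and 20 mm deep from the underside. Their angle is not known: find it by feel, turning either way at most 90 degrees
- machine: the decorating machine, fixed, origin on the bench under the spindle axis, x away from its front panel. Green housing 150 mm (x) by 250 mm (y), cover 64 mm high, reaches 75 mm before and behind the spindle, 53 mm to its +y side, 197 mm to its -y side, where a motor (92 mm diameter, up to 148 mm high) stands 140 mm from the spindle. Placed turned up to 0.5 rad about the spindle
- seat (a point): centre of the round steel seat face, 48 mm in diameter, on the machine's bearing tower, 105 mm above the bench; z up along the spindle. A chuck that is not keyed rests with its underside on the cross pin, 18 mm above the seat; keyed, it drops 12 mm onto the ejector ring, 6 mm above the seat; pushed fully home, its underside is flat on the seat
- nose_tip (a point): top of the upright steel spindle nose, on its axis, 40 mm above the seat. The nose is 20 mm in diameter, its top 12 mm tapering to 10 mm. A cross pin of 6 mm diameter goes through it, level, sticking out to 18 mm from the axis on both sides, its centre 15 mm above the seat. The spindle is locked and does not turn; the angle of the pin differs each time and is not given
- ejector (a joint): the brass ejector ring around the foot of the spindle nose, sprung upward: 0 = up, its top 6 mm above the seat; 0.006 m = pushed down flush with the seat. The spring pushes up with 6 N at 0 and 10 N at 0.006, so a chuck that is let go is lifted 6 mm off the seat, still keyed
- big_chuck: the big vase chuck, not wanted: the same shape, 72 mm in diameter and 84 mm tall, 0.6 kg, standing upright on the bench, origin at the centre of its underside; leave it alone. The two chucks swap places from start to start
- jar_a: paint jar, 56 mm in diameter, 62 mm tall, origin under its centre; leave it alone
- jar_b: paint jar, 62 mm in diameter, 70 mm tall, origin under its centre; leave it alone
- tape: roll of masking tape lying flat, 90 mm in diameter, 50 mm tall, origin under its centre; leave it alone
- brush: paint brush lying on the bench, 200 mm long, origin under its middle; leave it alone
- phone: phone lying on the bench, 75 by 155 by 9 mm, origin under its centre; leave it alone
- vase_a: dark waisted vase, 100 mm in diameter, 205 mm tall, origin under its centre; leave it alone
- vase_b: white open vase, 110 mm in diameter, 170 mm tall, origin under its centre; leave it alone
- brush_pot: clear pot with brushes standing in it, 72 mm in diameter, about 240 mm tall, origin under its centre; leave it alone

How it is judged:
On the way:
1. the small chuck is over the spindle nose, upright (horizontal distance between chuck and seat below 0.004 m and z of chuck in the frame of seat below 0.026 m and angle between chuck's own z axis and vertical below 0.15 rad), for 0.05 s.
At the end, for the whole second after the job is handed in: The small chuck is keyed over the cross pin and fully home: its underside within 2 mm of the seat, centred within 3 mm, upright within 0.07 rad, the ejector ring pushed down more than 4 mm; the fingers still hold it there (more than 2 N on it), and it is still (z of chuck in the frame of seat below 0.002 m and horizontal distance between chuck and seat below 0.003 m and angle between chuck's own z axis and vertical below 0.07 rad and value of joint ejector above 0.004 m and contact force between the fingers and chuck above 2 N and linear speed of chuck below 0.02 m/s); the arm keeps its last pose, push and grip.
It fails at once if the big chuck was moved more than 2 cm or tipped (distance of big_chuck from where it was at the start of the episode above 0.02 m or angle between big_chuck's own z axis and vertical above 0.4 rad).
It fails at once if something else on the bench was moved more than 2 cm or knocked over (distance of any of jar_a, jar_b, tape, brush, phone, vase_a, vase_b, brush_pot from where it was at the start of the episode above 0.02 m or angle between any of jar_a, jar_b, vase_a, vase_b, brush_pot's own z axis and vertical above 0.5 rad).
It also fails if it takes over 48 s, if anything falls off the work surface, if the arm or the gripper's body presses on something with over 40 N, if the wrist force passes 120 N, or if a joint passes its speed limit or range.

## Working session

There is one attempt and no reset: what is moved stays moved. The work goes in short steps, Python scripts to look and compute and a tool call to move; the robot and the scene stay as the last step left them, time stands still between calls to the robot, and variables do not carry over. Pictures are saved under pics/ and viewed, at most 10 in all, crops included, and the job is handed in when it is done.

Besides the shell and the picture viewer there is one more tool, called after "Emit:" as name(argument=value, ...), one argument or row to a line, values as JSON. carry_out: Moves the arm, as the interface text tells. Its arguments: {"type":"object","properties":{"plan":{"type":"array","items":{"type":"object","properties":{"dx":{"type":"number"},"dy":{"type":"number"},"dz":{"type":"number"},"twist":{"type":"number"},"fingers":{"type":"number"}}}}},"required":["plan"]}

```bash
mkdir -p pics; cat > h.py <<'E'
import numpy as np, cv2
from scipy.spatial.transform import Rotation as R
from workcell import bot, camera, job_done
E
python3 - <<'E'
from h import *
import pickle
for n in ("scene","top"):
    c=camera(n); pickle.dump(c,open(n+".pkl","wb"))
    cv2.imwrite(f"pics/{n}.png",c["image"][...,::-1]); print(n,c["intrinsics"],c["eye"],c["attitude"])
o=bot.get_obs(); print({k:np.round(v,4) for k,v in o.items()})
E
```

```text
scene [[479.92032801   0.         314.12170096]
 [  0.         479.92032801 234.99546765]
 [  0.           0.           1.        ]] [ 1.07906627 -0.48368738  1.09791435] [ 0.87407062  0.36345124 -0.13157223 -0.29426602]
top [[599.506569     0.         307.61565053]
 [  0.         599.506569   238.14491494]
 [  0.           0.           1.        ]] [0.32778839 0.01725852 1.82646057] [ 0.71549273 -0.69625521  0.04081551 -0.04040947]
{'clock': np.float64(0.1), 'joint_pos': array([-1.317 ,  0.2413,  0.0038,  1.3352,  0.    ,  1.5708]), 'joint_vel': array([-0.0001, -0.0029,  0.0011,  0.001 , -0.    ,  0.0005]), 'tau': array([-1.40000e-03, -3.73139e+01,  2.53010e+01,  1.09000e-02,
       -1.00000e-04,  0.00000e+00]), 'eef_pos': array([ 0.1254, -0.4834,  0.2305]), 'tool_rot': array([ 9.920e-01,  1.265e-01, -1.000e-04, -9.000e-04]), 'ft_force': array([0.2592, 0.2845, 0.5632]), 'ft_torque': array([ 0.0126, -0.022 , -0.0025]), 'grasp_force': np.float64(0.0), 'grip_width': np.float64(0.0854)}
```

View pics/scene.png

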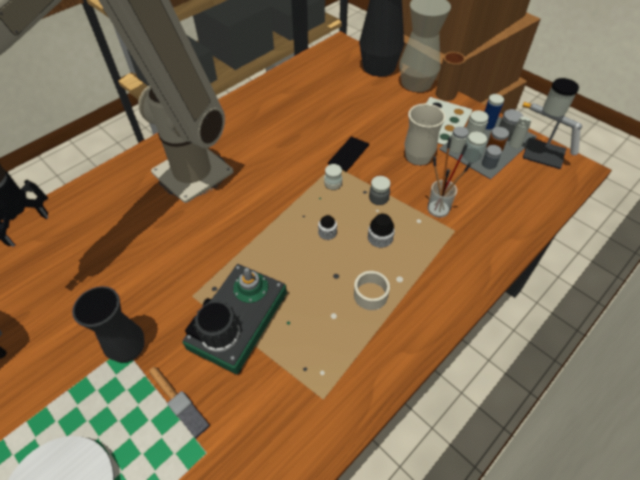

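View pics/top.png

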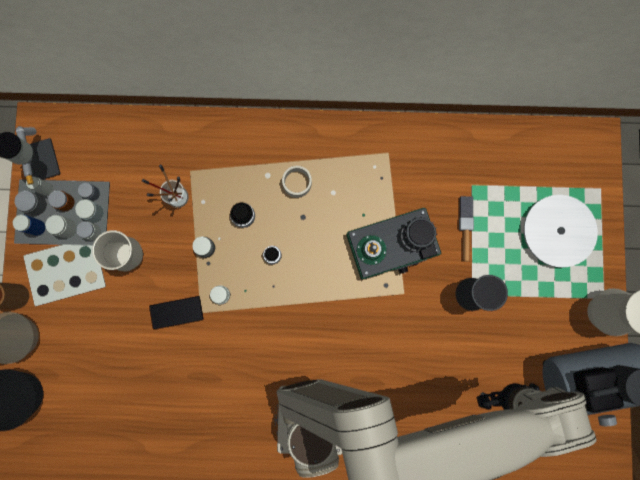

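The small chuck is at top (271,255) and scene (327,226). The big chuck is at top (241,214), and the spindle is at top (372,248) and scene (247,281). I'll enlarge both.

```bash
python3 - <<'E'
from h import *
import pickle
T=pickle.load(open("top.pkl","rb"))["image"][...,::-1];S=pickle.load(open("scene.pkl","rb"))["image"][...,::-1]
# each crop 40x40->  x7
def cr(I,u,v,w=28): return cv2.resize(I[v-w+8:v+w-8,u-w:u+w],None,fx=7,fy=7,interpolation=cv2.INTER_CUBIC)
def lab(I,u,v,w=28):
    c=cr(I,u,v,w)
    for k in range(0,c.shape[1],70): cv2.putText(c,str(u-w+k//7),(k,10),0,.35,(0,0,255),1); c[::4,k]=(0,0,255)
    for k in range(0,c.shape[0],70): cv2.putText(c,str(v-w+8+k//7),(0,k+10),0,.35,(255,255,0),1); c[k,::4]=(255,255,0)
    return c
cv2.imwrite("pics/crops.png",np.vstack([np.hstack([lab(T,271,255),lab(T,372,248)]),np.hstack([lab(S,327,226),lab(S,250,282)])]))
E
```

```text
(no output)
```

View pics/crops.png

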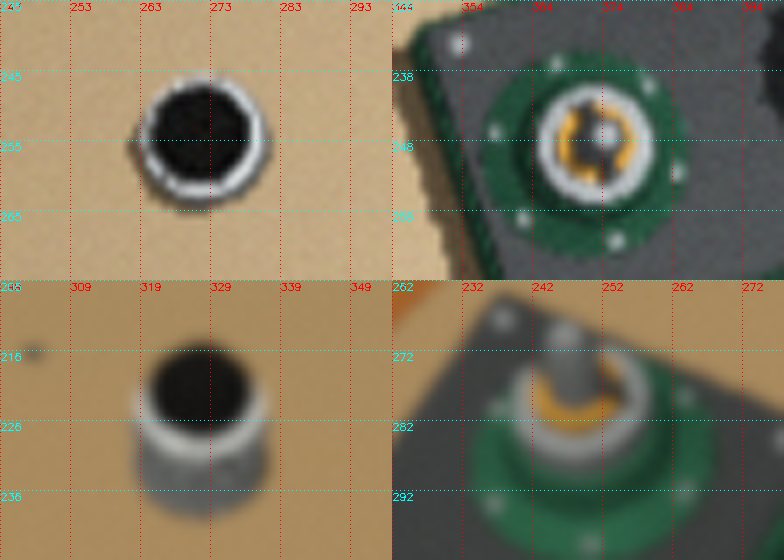

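Readings from the crops:
- **Chuck rim:** centre at top ≈(271.6,254.3). In scene, u is 327.1 and the bottom edge is at v 231.3.
- **Seat ring:** centre at top ≈(372.6,248.3). In scene, u is 248.6 and the bottom edge is at v 288.
- **Nose tip:** top (374.3,246.6), scene (246.6,268.5).

The pin runs roughly vertical in the top image.

```bash
cat >> h.py <<'E'
import pickle
C={n:pickle.load(open(n+".pkl","rb")) for n in ("scene","top")}
def ray(n,u,v):
    c=C[n]; d=R.from_quat(c["attitude"]).apply(np.linalg.inv(c["intrinsics"])@[u,v,1]); return np.array(c["eye"]),d/np.linalg.norm(d)
def proj(n,p):
    c=C[n]; q=(np.asarray(p)-c["eye"])@R.from_quat(c["attitude"]).as_matrix()@c["intrinsics"].T; return q[...,:2]/q[...,2:]
def tri(a,b):
    (e,d),(f,g)=ray("top",*a),ray("scene",*b); s=np.linalg.lstsq(np.c_[d,-g],f-e,rcond=None)[0]
    return (e+d*s[0]+f+g*s[1])/2, np.linalg.norm(e+d*s[0]-f-g*s[1])
def atz(n,uv,z): e,d=ray(n,*uv); return e+d*(z-e[2])/d[2]
E
python3 - <<'E'
from h import *
a=np.linspace(0,2*np.pi,200); ring=lambda p,r:np.array(p)+np.c_[r*np.cos(a),r*np.sin(a),0*a]
def rimfit(top,us,vb,r):
    # scene center from u and bottom edge
    p=atz("top",top,.08)
    for _ in range(10):
        q=proj("scene",ring(p,r)); off=q[:,1].max()-proj("scene",p)[1]; p,g=tri(top,(us,vb-off))
    return p,g,proj("scene",p), np.ptp(q[:,0])
print(rimfit((271.6,254.3),327.1,231.3,.026),atz("top",(271.6,254.3),.044))
print(rimfit((372.6,248.3),248.6,288,.024),atz("top",(372.6,248.3),.105))
print(tri((374.3,246.6),(246.6,268.5)),atz("top",(374.3,246.6),.145))
print("scene only at z",atz("scene",(246.6,268.5),.145),atz("scene",(246.6,279.5),.105))
for x,y in((372.0,253.9),(370.6,241.8)): print(atz("top",(x,y),.12))
print(atz("top",(241.5,214),.06))
E
```

```text
(array([0.48366414, 0.12688495, 0.04050932]), np.float64(0.00395982069189849), array([326.40802199, 224.16655789]), np.float64(18.387106099620382)) [0.48211469 0.12512299 0.044     ]
(array([ 0.50355432, -0.16818157,  0.10074378]), np.float64(0.003655881274209372), array([247.85736851, 279.71554736]), np.float64(19.59542323623711)) [ 0.50215732 -0.16927385  0.105     ]
(array([ 0.50381577, -0.1673098 ,  0.14902864]), np.float64(0.004479666613481418)) [ 0.50305206 -0.1696612   0.145     ]
scene only at z [ 0.50262351 -0.16409362  0.145     ] [ 0.50334798 -0.17130501  0.105     ]
[ 0.48451563 -0.16617062  0.12      ]
[ 0.51918369 -0.16164644  0.12      ]
[0.59869893 0.21788276 0.06      ]
```

Emit:
carry_out(
  plan=[
    {"dx": 29,"dy": -29,"dz": 0,"twist": 0,"fingers": -1},
    {"dx": 58,"dy": -58,"dz": 0,"twist": 0,"fingers": -1},
    {"dx": 87,"dy": -87,"dz": 0,"twist": 0,"fingers": -1},
    {"dx": 116,"dy": -116,"dz": 0,"twist": 0,"fingers": -1},
    {"dx": 145,"dy": -145,"dz": 0,"twist": 0,"fingers": -1},
  ],
)

```text
clock: 0.52
eef_pos: [0.2297, -0.3053, 0.2309]
tool_rot: [0.992, 0.126, -0.0, -0.0]
ft_force: [1.3, 0.5, -0.3]
grip_width: 0.0855
grasp_force: 0.0
```

Emit:
carry_out(
  plan=[
    {"dx": 29,"dy": -29,"dz": 0,"twist": 0,"fingers": -1},
    {"dx": 58,"dy": -58,"dz": 0,"twist": 0,"fingers": -1},
    {"dx": 87,"dy": -87,"dz": 0,"twist": 0,"fingers": -1},
    {"dx": 116,"dy": -116,"dz": 0,"twist": 0,"fingers": -1},
    {"dx": 145,"dy": -145,"dz": 0,"twist": 0,"fingers": -1},
  ],
)

```text
clock: 0.93
eef_pos: [0.3337, -0.1285, 0.2313]
tool_rot: [0.992, 0.126, 0.0, 0.0]
ft_force: [0.9, -0.3, -0.9]
grip_width: 0.0853
grasp_force: 0.0
```

Emit:
carry_out(
  plan=[
    {"dx": 29,"dy": -29,"dz": 0,"twist": 0,"fingers": -1},
    {"dx": 58,"dy": -58,"dz": 0,"twist": 0,"fingers": -1},
    {"dx": 87,"dy": -87,"dz": 0,"twist": 0,"fingers": -1},
    {"dx": 116,"dy": -116,"dz": 0,"twist": 0,"fingers": -1},
    {"dx": 145,"dy": -145,"dz": 0,"twist": 0,"fingers": -1},
  ],
)

```text
clock: 1.35
eef_pos: [0.4377, 0.0484, 0.2311]
tool_rot: [0.992, 0.127, -0.0, 0.0]
ft_force: [1.8, -1.2, 0.1]
grip_width: 0.0857
grasp_force: 0.0
```

Emit:
carry_out(
  plan=[
    {"dx": 21,"dy": -21,"dz": 0,"twist": 0,"fingers": -1},
    {"dx": 42,"dy": -42,"dz": 20,"twist": 0,"fingers": -1},
    {"dx": 63,"dy": -63,"dz": 45,"twist": 0,"fingers": -1},
    {"dx": 63,"dy": -63,"dz": 80,"twist": 0,"fingers": -1},
    {"dx": 63,"dy": -63,"dz": 110,"twist": 0,"fingers": -1},
  ],
)

```text
clock: 1.77
eef_pos: [0.4829, 0.1248, 0.1193]
tool_rot: [0.992, 0.128, -0.0, -0.0]
ft_force: [-0.9, -0.3, -0.4]
grip_width: 0.0852
grasp_force: 0.0
```

```bash
cat >> h.py <<'E'
def snap(name,boxes):
    out=[]
    for n,u,v,w,h,k in boxes:
        c=camera(n)["image"][v-h:v+h,u-w:u+w,::-1]; c=cv2.resize(c,None,fx=k,fy=k,interpolation=cv2.INTER_CUBIC)
        for a in range(0,2*w,10): cv2.putText(c,str(u-w+a),(a*k,10),0,.35,(0,0,255),1); c[::4,a*k]=(0,0,255)
        for a in range(0,2*h,10): cv2.putText(c,str(v-h+a),(0,a*k+10),0,.35,(255,255,0),1); c[a*k,::4]=(255,255,0)
        out.append(c)
    cv2.imwrite("pics/"+name,np.hstack(out))
def togo(x,y):
    o=bot.get_obs(); d=np.r_[np.array([x,y])-o["eef_pos"][:2],0]
    print(o["eef_pos"],"tool mm",R.from_quat(o["tool_rot"]).inv().apply(d)*1e3)
E
python3 -c '
from h import *
togo(.483,.126)
snap("hov.png",[("top",271,255,40,40,5),("scene",327,215,40,40,5)])
for n in C: print(n,proj(n,bot.get_obs()["eef_pos"]))
'
```

```text
[0.48286287 0.12478492 0.11929089] tool mm [ 4.41393030e-01 -1.14034691e+00 -1.32363349e-05]
scene [323.81343236 206.40086446]
top [271.04843899 253.63131929]
```

View pics/hov.png

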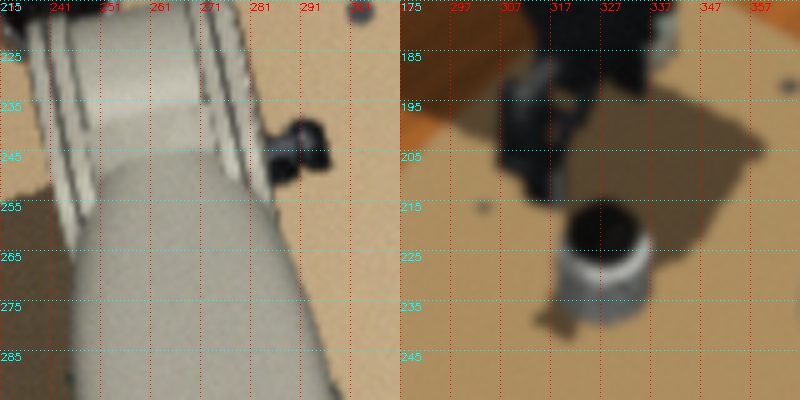

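The wrist hides the chuck from the top camera. In the scene view the fingers straddle it: near finger at (311,212), chuck at (327,225). I'll descend and grip.

Emit:
carry_out(
  plan=[
    {"dx": 0,"dy": -1,"dz": 35,"twist": 0,"fingers": -1},
    {"dx": 0,"dy": -1,"dz": 65,"twist": 0,"fingers": -1},
    {"dx": 0,"dy": -1,"dz": 90,"twist": 0,"fingers": -1},
    {"dx": 0,"dy": -1,"dz": 107,"twist": 0,"fingers": -1},
    {"dx": 0,"dy": -1,"dz": 114,"twist": 0,"fingers": -1},
  ],
)

```text
clock: 2.28
eef_pos: [0.4815, 0.1235, 0.0064]
tool_rot: [0.992, 0.126, -0.001, 0.0]
ft_force: [-0.5, 0.2, -0.1]
grip_width: 0.0855
grasp_force: 0.0
```

Emit:
carry_out(
  plan=[
    {"dx": 0,"dy": 0,"dz": 0,"twist": 0,"fingers": -0.4},
    {"dx": 0,"dy": 0,"dz": 0,"twist": 0,"fingers": 0},
    {"dx": 0,"dy": 0,"dz": 0,"twist": 0,"fingers": 1},
    {"dx": 0,"dy": 0,"dz": 0,"twist": 0,"fingers": 1},
    {"dx": 0,"dy": 0,"dz": 0,"twist": 0,"fingers": 1},
  ],
)

```text
clock: 2.7
eef_pos: [0.4842, 0.1249, 0.0098]
tool_rot: [0.992, 0.127, 0.002, -0.001]
ft_force: [-0.4, 1.3, 6.5]
grip_width: 0.0511
grasp_force: 62.5
```

Emit:
carry_out(
  plan=[
    {"dx": 0,"dy": 0,"dz": -10,"twist": 0,"fingers": 1},
    {"dx": 0,"dy": 0,"dz": -40,"twist": 0,"fingers": 1},
    {"dx": 0,"dy": 0,"dz": -80,"twist": 0,"fingers": 1},
    {"dx": 0,"dy": 0,"dz": -120,"twist": 0,"fingers": 1},
    {"dx": 0,"dy": 0,"dz": -160,"twist": 0,"fingers": 1},
  ],
)

```text
clock: 3.12
eef_pos: [0.4816, 0.1237, 0.1699]
tool_rot: [0.992, 0.126, -0.0, 0.0]
ft_force: [1.9, -0.4, -2.9]
grip_width: 0.0515
grasp_force: 63.4
```

```bash
python3 -c '
from h import *
togo(.503,-.169); print(bot.get_obs()["ft_force"])'
```

```text
[0.48161184 0.12366975 0.16991971] tool mm [-5.27278022e+01  2.88674196e+02  1.44545017e-01]
[ 1.89385435 -0.38901003 -2.92608841]
```

Emit:
carry_out(
  plan=[
    {"dx": -7,"dy": 35,"dz": -10,"twist": 0,"fingers": 1},
    {"dx": -14,"dy": 75,"dz": -10,"twist": 0,"fingers": 1},
    {"dx": -21,"dy": 115,"dz": -10,"twist": 0,"fingers": 1},
    {"dx": -28,"dy": 155,"dz": -10,"twist": 0,"fingers": 1},
    {"dx": -35,"dy": 190,"dz": -10,"twist": 0,"fingers": 1},
  ],
)

```text
clock: 3.53
eef_pos: [0.4959, -0.071, 0.1788]
tool_rot: [0.992, 0.126, 0.001, 0.001]
ft_force: [1.0, 0.5, -1.6]
grip_width: 0.0509
grasp_force: 63.4
```

Emit:
carry_out(
  plan=[
    {"dx": -6,"dy": 35,"dz": 0,"twist": 0,"fingers": 1},
    {"dx": -12,"dy": 65,"dz": 0,"twist": 0,"fingers": 1},
    {"dx": -18,"dy": 90,"dz": 0,"twist": 0,"fingers": 1},
    {"dx": -18,"dy": 98,"dz": 0,"twist": 0,"fingers": 1},
    {"dx": -18,"dy": 98,"dz": 5,"twist": 0,"fingers": 1},
  ],
)

```text
clock: 3.95
eef_pos: [0.504, -0.1704, 0.1738]
tool_rot: [0.992, 0.125, 0.001, 0.001]
ft_force: [0.9, 0.5, -2.3]
grip_width: 0.0509
grasp_force: 63.5
```

```bash
python3 -c '
from h import *
togo(.503,-.169); print(bot.get_obs()["ft_force"])
snap("sp.png",[("top",372,248,40,50,5),("scene",247,260,40,50,5)])
p=bot.get_obs()["eef_pos"]
for n in C: print(n,proj(n,p+[0,0,-.007]),proj(n,p+[0,0,.037]))
'
```

```text
[ 0.5040173  -0.17041643  0.17384543] tool mm [-0.63517279 -1.62410063 -0.00500442]
[ 0.85763756  0.48937354 -2.34609921]
scene [244.41257416 264.63268916] [241.87775735 253.78899979]
top [374.28643749 246.05012203] [376.11236919 244.40334851]
```

View pics/sp.png

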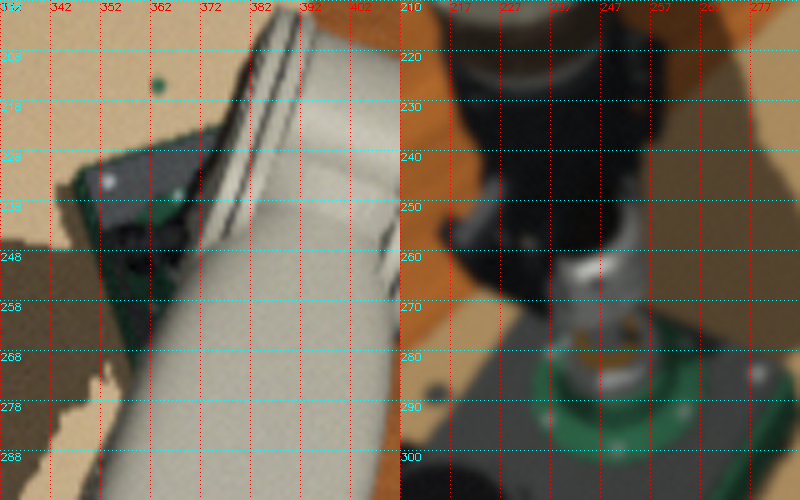

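The collar spans u≈236.6 to 256 and its lower edge is at v≈271, a bit right of the spindle axis. I'll measure it more finely.

```bash
python3 -c '
from h import *
snap("sp2.png",[("scene",247,268,30,25,13)])
'
```

```text
(no output)
```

View pics/sp2.png

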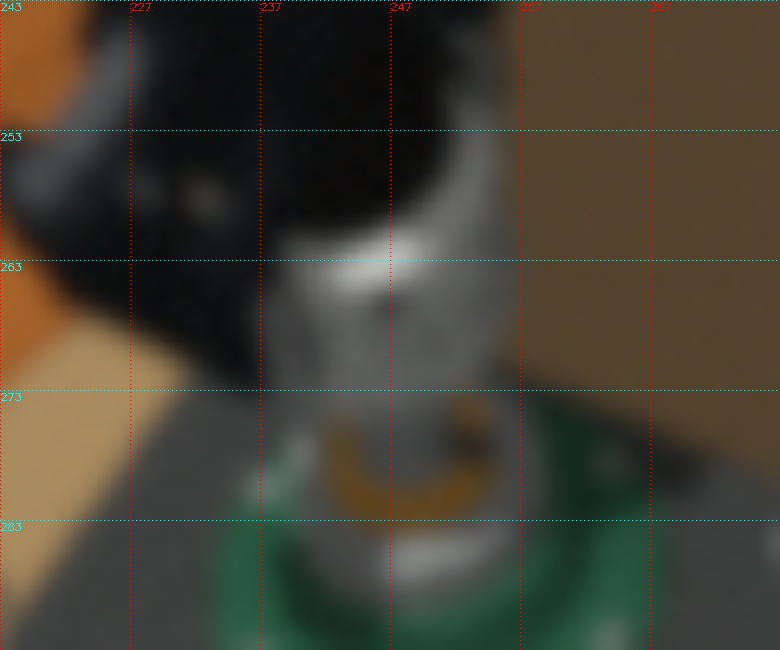

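Allowing for the near finger hiding the collar's left edge (22 px expected, 19 seen), the axis is at u≈244.2. That matches the spindle, so I'll lower it gently.

Emit:
carry_out(
  plan=[
    {"dx": 0,"dy": 0,"dz": 10,"twist": 0,"fingers": 1},
    {"dx": 0,"dy": 0,"dz": 18,"twist": 0,"fingers": 1},
    {"dx": 0,"dy": 0,"dz": 22,"twist": 0,"fingers": 1},
    {"dx": 0,"dy": 0,"dz": 25,"twist": 0,"fingers": 1},
    {"dx": 0,"dy": 0,"dz": 25,"twist": 0,"fingers": 1},
  ],
)

```text
clock: 4.52
eef_pos: [0.5026, -0.1672, 0.1461]
tool_rot: [0.992, 0.127, -0.001, -0.001]
ft_force: [0.8, 0.6, -2.5]
grip_width: 0.0511
grasp_force: 63.4
```

Emit:
carry_out(
  plan=[
    {"dx": 0,"dy": 0,"dz": 2,"twist": 0,"fingers": 1},
    {"dx": 0,"dy": 0,"dz": 4,"twist": 0,"fingers": 1},
    {"dx": 0,"dy": 0,"dz": 6,"twist": 0,"fingers": 1},
    {"dx": 0,"dy": 0,"dz": 8,"twist": 0,"fingers": 1},
    {"dx": 0,"dy": 0,"dz": 8,"twist": 0,"fingers": 1},
  ],
)

```text
clock: 4.93
eef_pos: [0.503, -0.1673, 0.1389]
tool_rot: [0.992, 0.127, -0.0, -0.001]
ft_force: [-0.8, 3.1, -2.6]
grip_width: 0.0514
grasp_force: 63.6
```

```bash
python3 -c '
from h import *
for _ in range(4):
  camera("scene");o=bot.get_obs(); print([np.round(o[k],4) for k in ("eef_pos","ft_force","ft_torque")])'
```

```text
[array([ 0.503 , -0.1674,  0.1389]), array([-0.5443,  4.5433, -3.7092]), array([ 0.758 ,  0.0606, -0.0243])]
[array([ 0.503 , -0.1674,  0.1389]), array([-0.3464,  4.2021, -2.8554]), array([ 0.8342,  0.0848, -0.0239])]
[array([ 0.503 , -0.1674,  0.1389]), array([-0.3793,  4.0544, -3.9262]), array([ 0.8937,  0.1019, -0.0746])]
[array([ 0.503 , -0.1674,  0.139 ]), array([-1.2812,  4.0939, -3.5467]), array([ 0.9517,  0.1152, -0.0027])]
```

Emit:
carry_out(
  plan=[
    {"dx": 0,"dy": -1,"dz": 0,"twist": 0,"fingers": 1},
    {"dx": 0,"dy": -1,"dz": 2,"twist": 0,"fingers": 1},
    {"dx": 0,"dy": -1,"dz": 4,"twist": 0,"fingers": 1},
    {"dx": 0,"dy": -1,"dz": 6,"twist": 0,"fingers": 1},
    {"dx": 0,"dy": -1,"dz": 6,"twist": 0,"fingers": 1},
  ],
)

```text
clock: 5.55
eef_pos: [0.503, -0.1672, 0.133]
tool_rot: [0.992, 0.126, -0.0, 0.0]
ft_force: [-0.8, 2.9, -2.5]
grip_width: 0.0508
grasp_force: 63.6
```

```bash
cat >> h.py <<'E'
def st():
  camera("scene");o=bot.get_obs(); print([np.round(o[k],4) for k in ("clock","eef_pos","ft_force","ft_torque","grip_width")],o["joint_pos"][5], np.degrees(R.from_quat(o["tool_rot"]).as_matrix()[:2,2]))
E
python3 -c '
from h import *
st();st()'
```

```text
[np.float64(5.6), array([ 0.503 , -0.1672,  0.133 ]), array([-0.1022,  2.8416, -2.1943]), array([ 0.4117,  0.0315, -0.0569]), np.float64(0.0514)] 2.5671890380339204 [-0.01303996 -0.00868762]
[np.float64(5.65), array([ 0.503 , -0.1672,  0.133 ]), array([ 0.6245,  2.7526, -2.611 ]), array([0.4804, 0.066 , 0.0223]), np.float64(0.0512)] 2.567194909783038 [-0.01605167 -0.00765152]
```

Emit:
carry_out(
  plan=[
    {"dx": 0,"dy": -1,"dz": 0,"twist": 0,"fingers": 1},
    {"dx": 0,"dy": -1,"dz": 2,"twist": 0,"fingers": 1},
    {"dx": 0,"dy": -1,"dz": 3,"twist": 0,"fingers": 1},
    {"dx": 0,"dy": -1,"dz": 4,"twist": 0,"fingers": 1},
    {"dx": 0,"dy": -1,"dz": 4,"twist": 0,"fingers": 1},
  ],
)

```text
clock: 6.07
eef_pos: [0.5033, -0.1668, 0.1324]
tool_rot: [0.992, 0.126, 0.001, 0.001]
ft_force: [-5.7, 2.2, 14.1]
grip_width: 0.051
grasp_force: 65.1
```

```bash
python3 -c '
from h import *
st();st()'
```

```text
[np.float64(6.1167), array([ 0.5033, -0.1668,  0.1324]), array([-6.4216,  2.6225, 13.6211]), array([0.4229, 1.1917, 0.0241]), np.float64(0.0513)] 2.5687850611598697 [ 0.17107132 -0.11722886]
[np.float64(6.1667), array([ 0.5033, -0.1668,  0.1324]), array([-5.5932,  1.6992, 13.0727]), array([0.4864, 1.2301, 0.0044]), np.float64(0.0511)] 2.5687790470465943 [ 0.17489115 -0.11767557]
```

Contact on the pin with about 16 N down. Now I'll turn it, negative direction because joint 6 has more room there.

Emit:
carry_out(
  plan=[
    {"dx": -1,"dy": 0,"dz": 0,"twist": -3,"fingers": 1},
    {"dx": -1,"dy": 0,"dz": 0,"twist": -6,"fingers": 1},
    {"dx": -1,"dy": 0,"dz": 0,"twist": -9,"fingers": 1},
    {"dx": -1,"dy": 0,"dz": 0,"twist": -12,"fingers": 1},
    {"dx": -1,"dy": 0,"dz": 0,"twist": -15,"fingers": 1},
  ],
)

```text
clock: 6.58
eef_pos: [0.5036, -0.167, 0.1324]
tool_rot: [0.967, 0.256, 0.002, 0.002]
ft_force: [-1.3, 2.2, 11.3]
grip_width: 0.0514
grasp_force: 64.6
```

```bash
python3 -c '
from h import *
st()'
```

```text
[np.float64(6.6333), array([ 0.5036, -0.167 ,  0.1324]), array([-2.7918,  1.6349, 11.2441]), array([0.4895, 0.5176, 0.0658]), np.float64(0.0511)] 2.301547840099986 [ 0.31970044 -0.11009516]
```

Emit:
carry_out(
  plan=[
    {"dx": 0,"dy": 0,"dz": 0,"twist": -3,"fingers": 1},
    {"dx": 0,"dy": 0,"dz": 0,"twist": -6,"fingers": 1},
    {"dx": 0,"dy": 0,"dz": 0,"twist": -9,"fingers": 1},
    {"dx": 0,"dy": 0,"dz": 0,"twist": -12,"fingers": 1},
    {"dx": 0,"dy": 0,"dz": 0,"twist": -15,"fingers": 1},
  ],
)

```text
clock: 7.05
eef_pos: [0.5038, -0.1671, 0.1321]
tool_rot: [0.925, 0.38, 0.002, 0.002]
ft_force: [0.1, 0.3, 6.5]
grip_width: 0.0513
grasp_force: 64.3
```

Emit:
carry_out(
  plan=[
    {"dx": 0,"dy": 0,"dz": 0,"twist": -3,"fingers": 1},
    {"dx": 0,"dy": 0,"dz": 0,"twist": -6,"fingers": 1},
    {"dx": 0,"dy": 0,"dz": 0,"twist": -9,"fingers": 1},
    {"dx": 0,"dy": 0,"dz": 0,"twist": -12,"fingers": 1},
    {"dx": 0,"dy": 0,"dz": 0,"twist": -15,"fingers": 1},
  ],
)

```text
clock: 7.47
eef_pos: [0.5023, -0.167, 0.1296]
tool_rot: [0.867, 0.498, 0.0, 0.001]
ft_force: [-0.1, -0.7, -2.1]
grip_width: 0.0512
grasp_force: 63.5
```

```bash
python3 -c '
from h import *
st()'
```

```text
[np.float64(7.5167), array([ 0.5023, -0.167 ,  0.1296]), array([-1.038 , -0.3602, -1.7795]), array([ 0.0112, -0.0101, -0.0028]), np.float64(0.0512)] 1.7782745124873416 [ 0.05973281 -0.0851658 ]
```

The force vanished and z dropped 3 mm, so it has keyed. Now down towards the ejector ring.

Emit:
carry_out(
  plan=[
    {"dx": 0,"dy": 0,"dz": 2,"twist": 0,"fingers": 1},
    {"dx": 0,"dy": 0,"dz": 4,"twist": 0,"fingers": 1},
    {"dx": 0,"dy": 0,"dz": 6,"twist": 0,"fingers": 1},
    {"dx": 0,"dy": 0,"dz": 7,"twist": 0,"fingers": 1},
    {"dx": 0,"dy": 0,"dz": 7,"twist": 0,"fingers": 1},
  ],
)

```text
clock: 7.93
eef_pos: [0.5019, -0.1665, 0.122]
tool_rot: [0.868, 0.496, -0.0, 0.0]
ft_force: [1.1, -0.3, -2.3]
grip_width: 0.0513
grasp_force: 63.5
```

```bash
python3 -c '
from h import *
st()'
```

```text
[np.float64(7.9833), array([ 0.5019, -0.1665,  0.1221]), array([ 0.9397,  0.2506, -2.4356]), array([-0.135 , -0.103 ,  0.0228]), np.float64(0.0515)] 1.7826581265258783 [-0.00482531 -0.01774569]
```

Emit:
carry_out(
  plan=[
    {"dx": 0,"dy": 0,"dz": 2,"twist": 0,"fingers": 1},
    {"dx": 0,"dy": 0,"dz": 4,"twist": 0,"fingers": 1},
    {"dx": 0,"dy": 0,"dz": 6,"twist": 0,"fingers": 1},
    {"dx": 0,"dy": 0,"dz": 7,"twist": 0,"fingers": 1},
    {"dx": 0,"dy": 0,"dz": 7,"twist": 0,"fingers": 1},
  ],
)

```text
clock: 8.4
eef_pos: [0.5021, -0.1665, 0.1164]
tool_rot: [0.868, 0.496, 0.0, 0.001]
ft_force: [-2.6, 0.3, 5.6]
grip_width: 0.0514
grasp_force: 64.3
```

```bash
python3 -c '
from h import *
st()'
```

```text
[np.float64(8.45), array([ 0.5021, -0.1665,  0.1164]), array([-1.7641, -0.1959,  5.2956]), array([ 0.1262,  0.4745, -0.0144]), np.float64(0.0507)] 1.7824411142711731 [ 0.07732657 -0.03583536]
```

Emit:
carry_out(
  plan=[
    {"dx": 0,"dy": 0,"dz": 1,"twist": 0,"fingers": 1},
    {"dx": 0,"dy": 0,"dz": 2,"twist": 0,"fingers": 1},
    {"dx": 0,"dy": 0,"dz": 3,"twist": 0,"fingers": 1},
    {"dx": 0,"dy": 0,"dz": 4,"twist": 0,"fingers": 1},
    {"dx": 0,"dy": 0,"dz": 5,"twist": 0,"fingers": 1},
  ],
)

```text
clock: 8.87
eef_pos: [0.5022, -0.1666, 0.1147]
tool_rot: [0.868, 0.496, 0.001, 0.001]
ft_force: [-11.6, 1.5, 31.5]
grip_width: 0.0513
grasp_force: 66.6
```

```bash
python3 -c '
from h import *
st();st()'
```

```text
[np.float64(8.9167), array([ 0.5022, -0.1666,  0.1147]), array([-7.9595,  1.3596, 24.4072]), array([0.6326, 2.0331, 0.011 ]), np.float64(0.0509)] 1.7823487534175195 [ 0.19257779 -0.06824437]
[np.float64(8.9667), array([ 0.5022, -0.1666,  0.1147]), array([-9.231 ,  1.2776, 24.6483]), array([0.7409, 2.0197, 0.0513]), np.float64(0.0512)] 1.7823797423300105 [ 0.19677825 -0.06998835]
```

It hit a hard stop after 17.7 mm of travel (18 expected), well above the spring force. One look to confirm.

```bash
python3 -c '
from h import *
for _ in range(8): camera("scene")
st()
snap("fin.png",[("scene",247,268,30,25,13)])
st()'
```

```text
[np.float64(9.4167), array([ 0.5022, -0.1666,  0.1148]), array([-7.8302,  0.7078, 24.1425]), array([0.6534, 2.0704, 0.045 ]), np.float64(0.0512)] 1.7823885444042893 [ 0.20356567 -0.0727734 ]
[np.float64(9.5167), array([ 0.5022, -0.1666,  0.1147]), array([-8.605 ,  1.9609, 24.1083]), array([0.672 , 2.0938, 0.06  ]), np.float64(0.0511)] 1.7823511203557811 [ 0.20447732 -0.07252966]
```

View pics/fin.png

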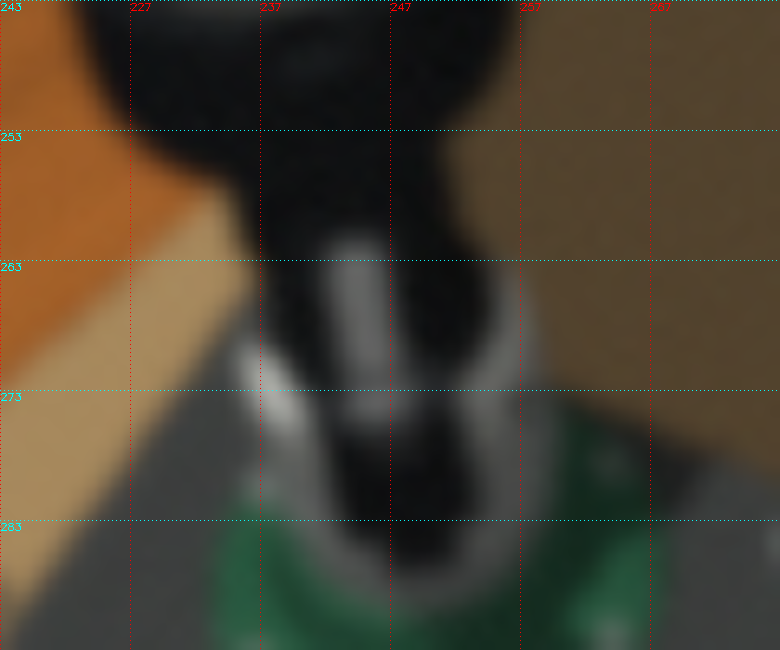

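The collar now runs down to the seat rim (bottom edge at about (249,289)) with no brass showing, centred on the spindle. The push is steady at about 24 N, so I'll hand it in.

```bash
python3 -c '
from h import *
print(job_done())'
```

```text
the job is handed in; nothing more can be done
None
```

I handed the job in with the small chuck keyed over the cross pin and held fully home on the seat at a steady push of about 24 N; the script gave no verdict, and I did not re-photograph the other bench items, which the arm kept clear of.

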